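# Swap the car in the tyre-guarded pit bay

## Task

The red race car in the pit bay is boxed in by two tyre stacks. First move both stacks out of the way so that they stand wholly on the blue mat, then set the red car in the middle of the yellow service mat, lengthwise, and then park the green car in its place in the middle of the black bay, lengthwise inside the white outline (either nose direction). Finally stand each stack back upright on the middle of the spot it came from, the tall one on the red spot and the short one on the white spot, and leave the orange car where it is.

Things in the scene. Friction and masses are not known exactly. Their poses are not given: they have to be found in the camera images.
- car_red: Loose red model race car with white stripe, 55 mm wide (x) x 106 mm long (y) x 43 mm high, 0.11 kg. Starts in the bay. Origin: centre of the underside at wheel-foot height; z up, y along its length. Grasp across the body sides at its middle (about 48 mm wide there, between the wheels).
- car_green: Loose green model car with white stripe, 55 mm wide (x) x 100 mm long (y) x 49 mm high, 0.11 kg, standing on the bare table, either in front of the bay (nearer the robot) or to the right of it. Origin and axes as for the red car; grasp it the same way.
- car_orange: Orange and black model race car, 55 x 101 x 43 mm, a bystander to leave alone, standing on the bare table in front of the bay or to the right of it, where the green car is not. Origin and axes as for the red car.
- stack_tall: Loose stack of three glued tyres, red, white, red, 37 mm diameter, 36 mm high, 0.03 kg. Origin: centre of its underside, z up. Starts on the red spot close beside the red car: no room for a finger between them, so take it with the fingers ahead and behind, spaced along the length of the car.
- stack_short: Loose stack of two glued tyres, white on red, 37 mm diameter, 24 mm high, 0.03 kg. Origin: centre of its underside, z up. Starts on the white spot on the other side of the red car, just as close.
- bay: Pit bay: fixed black board 170 mm (x) x 136 mm (y) x 3 mm thick with a thin white painted outline 72 mm (x) x 124 mm (y) in its middle, in which a car stands with its length along the board's y. Origin: centre of the underside, on the table. The two spots lie on it 52 mm either side of its centre along x.
- spot_tall: Red disc, 48 mm diameter, 1 mm thick, fixed on the bay board; the home of the tall stack. Origin: centre of its underside, 3 mm above the table; a stack on it stands 4 mm above the table. Which side of the bay it is on varies.
- spot_short: White disc, 48 mm diameter, 1 mm thick, fixed on the bay board; the home of the short stack. Origin as for the red disc.
- service_mat: Fixed yellow mat 100 mm (x) x 150 mm (y) x 3 mm thick with a thin black outline 78 x 128 mm; target for the red car, its length along the mat's y. Origin: centre of the underside, on the table. It may lie at the left or the right.
- side_mat: Fixed blue mat 100 mm (x) x 150 mm (y) x 3 mm thick with a white line at its edge; the side area on which both stacks wait, side by side along its y. Origin: centre of the underside, on the table. It may lie at the left or the right.
There are look-alikes about, which are no part of the job. Several things have the shape of the side_mat; the one meant has the colours described above.

How it is judged:
On the way, in this order (a step that is already met when the one before it is completed fails the run):
1. both tyre stacks stand on the blue mat, the red car still in the bay (x of stack_tall in the frame of side_mat between -0.036 and 0.036 m and y of stack_tall in the frame of side_mat between -0.061 and 0.061 m and height (world z) of each of stack_tall, stack_short below 0.01 m and angle between each of stack_tall, stack_short's own z axis and vertical below 0.15 rad and x of stack_short in the frame of side_mat between -0.036 and 0.036 m and y of stack_short in the frame of side_mat between -0.061 and 0.061 m and linear speed of each of stack_tall, stack_short below 0.02 m/s and distance of car_red from where it was at the start of the episode below 0.03 m), for 0.2 s.
2. the red car stands in the middle of the yellow mat, the stacks on the blue mat (horizontal distance between car_red and service_mat below 0.015 m and height (world z) of car_red below 0.012 m and angle between each of car_red, stack_tall, stack_short's own z axis and vertical below 0.15 rad and angle between the y axis of car_red and the y axis of service_mat, either way round below 0.2 rad and linear speed of car_red below 0.02 m/s and x of stack_tall in the frame of side_mat between -0.036 and 0.036 m and y of stack_tall in the frame of side_mat between -0.061 and 0.061 m and height (world z) of each of stack_tall, stack_short below 0.01 m and x of stack_short in the frame of side_mat between -0.036 and 0.036 m and y of stack_short in the frame of side_mat between -0.061 and 0.061 m), for 0.2 s.
3. the green car stands in the bay while the stacks are still on the blue mat (horizontal distance between car_green and bay below 0.012 m and height (world z) of car_green below 0.012 m and angle between each of car_green, stack_tall, stack_short's own z axis and vertical below 0.15 rad and angle between the y axis of car_green and the y axis of bay, either way round below 0.2 rad and linear speed of car_green below 0.02 m/s and x of stack_tall in the frame of side_mat between -0.036 and 0.036 m and y of stack_tall in the frame of side_mat between -0.061 and 0.061 m and height (world z) of each of stack_tall, stack_short below 0.01 m and x of stack_short in the frame of side_mat between -0.036 and 0.036 m and y of stack_short in the frame of side_mat between -0.061 and 0.061 m), for 0.2 s.
At the end, for the whole second after the job is handed in: Red car upright within 15 mm of the yellow mat's centre and green car within 12 mm of the bay's centre, each within 0.2 rad of lengthwise; tall stack upright within 12 mm of the red spot's centre and short stack within 12 mm of the white spot's; all released and at rest (horizontal distance between car_red and service_mat below 0.015 m and height (world z) of each of car_red, car_green, stack_tall, stack_short below 0.012 m and angle between each of car_red, car_green, stack_tall, stack_short's own z axis and vertical below 0.15 rad and angle between the y axis of car_red and the y axis of service_mat, either way round below 0.2 rad and horizontal distance between car_green and bay below 0.012 m and angle between the y axis of car_green and the y axis of bay, either way round below 0.2 rad and horizontal distance between stack_tall and spot_tall below 0.012 m and horizontal distance between stack_short and spot_short below 0.012 m and linear speed of each of car_red, car_green, stack_tall, stack_short below 0.02 m/s); the robot touches nothing.
It fails at once if the orange car is disturbed (moved more than 15 mm) (distance of car_orange from where it was at the start of the episode above 0.015 m).
It also fails if it takes over 131 s, if anything falls off the work surface, if the arm or the gripper's body presses on something with over 40 N, if the wrist force passes 120 N, or if a joint passes its speed limit or range.

## Robot

A 6-joint arm with a two-finger parallel gripper is mounted at the origin on a cart in front of the work surface, level with it; the furniture and walls round the work are solid. World frame = base frame: x ahead of the robot, y to its left, z up, the work surface at z = 0. Lengths are in m, angles in rad, forces in N, time in s.
With the tool pointing down it reaches from about 0.25 to 0.775 m from the base axis. Payload 4 kg.
Tool frame: the origin (TCP) lies at the very end of the fingers, on their centre line; the grasp point (between the pads) lies 19 mm behind it (robot.hold_point_z is the distance from the TCP to the grasp point, in m); z points along the fingers, y is the line along which they close (so a half turn about z gives the same grasp; the last joint's range is limited). The gripper opens to 94 mm and grips with 3 to 60 N. Pads are 16 mm wide; open, the fingers measure 119 mm over their backs; the gripper's body (75 mm by 177 mm) begins 78 mm behind the grasp point.
Start: joints at [-1.255, 0.087, 1.371, -0, 1.684, -0.103], TCP at [0.224, -0.502, 0.18] pointing down, gripper open.
Joint ranges: [-3.1, 3.1], [-0.76, 2.03], [0.27, 2.55], [-1.08, 4.22], [0.17, 2.65], [-2.57, 2.57]. Speed limits (rad/s): [2.79, 2.79, 3.14, 3.14, 3.14, 3.14].

## Interface

Orientations are given as [roll, pitch, yaw] about the fixed x, y, z axes, in that order (R = Rz(yaw) Ry(pitch) Rx(roll)).
In Python, from bench import robot gives the robot as it stands.
- The arm moves only by the tool carry_out, never from a script. Its argument "steps" is a list of rows, each a list of 3 entries, a list of its own where there are three numbers: the shift along the tool's x, y, z in m, then the turn about the tool's z in units of 10 degrees (1.0 is 10 degrees), then the closure, from -1 (fully open) to 1 (shut). In form: [[[tx, ty, tz], roll, jaw], ...]. A call has 1 to 10 rows; each row is the pose to reach, as a shift and turn from the pose commanded when the call began, along the tool's axes at that moment; what a row does not reach only later rows make up. A row lasts 1/8 s, in which the tool goes at most 62.5 mm and 10.7 degrees, less where a joint would pass 70% of its speed; a pose out of reach is approached as far as the arm can. A call with a gripper value outside its range is refused whole. The fingers move at their own pace and stop on an object; the grip force is fixed at half the most. Time passes only in rows, so rows that repeat a pose let the fingers close. It gives the time, the measured TCP pose, the force, the opening and the grip force at its end, in the units of the state.
- robot.get_obs(): the state, without advancing time (a new reading comes with each control period).
- robot.snapshot(name): name is "scene" or "side" or "wrist"; returns a dict with "image" (400x640x3 uint8, red, green, blue), "z_map" (400x640 float32, m along the optical axis (not along the pixel's ray), 0 where there is no reading), "mtx" (3x3 intrinsics, pixels), "R" (3x3) and "t" (3): a world point X has camera coordinates R X + t. Camera axes: x right, y down, z forward; pixel columns grow to the right and rows downward; lengths in m; the calibration is good to about 2 mm. A picture is of the moment at which its call begins.
- robot.close_job(): hands the job in; it is judged then, once.
The state is a dict: "time": time; "joint_positions": joint angles; "qvel": joint speeds; "joint_torque": joint torques, N m; "tool_pos": TCP position; "ee_rot": TCP orientation; "wrist_force": force on the tool from outside, world axes, zero at the start; "wrist_torque": the same for the moment, N m; "width": finger opening in m; "finger_force": force on a finger pad.
Only numpy, scipy, OpenCV 4.12 (cv2) and the standard library are available. Lean on these libraries where they do the work, as an engineer would, in place of code of your own. Each camera call takes 0.05 s, during which the arm holds its last target. There are 200 camera calls.

## Working session

There is one attempt and no reset: what is moved stays moved. The work goes in short steps, Python scripts to look and compute and a tool call to move; the robot and the scene stay as the last step left them, time stands still between calls to the robot, and variables do not carry over. Pictures are saved under pics/ and viewed, at most 14 in all, crops included, and the job is handed in when it is done.

Besides the shell and the picture viewer there is one more tool, called as name([rows], argument=value, ...), one row to a line, values as JSON. carry_out: Moves the arm, as the interface text tells. Its arguments: {"type":"object","properties":{"steps":{"type":"array","items":{"type":"array"}}},"required":["steps"]}

```bash
mkdir -p pics; cat > h.py <<'E'
import numpy as np, cv2
from bench import robot
def snap(n,save=None):
    s=robot.snapshot(n)
    if save: cv2.imwrite('pics/'+save,s['image'][:,:,::-1])
    return s
def world(s):
    z=s['z_map'];K=s['mtx'];v,u=np.mgrid[:z.shape[0],:z.shape[1]]
    c=np.stack([(u-K[0,2])/K[0,0]*z,(v-K[1,2])/K[1,1]*z,z],-1)
    return (c-s['t'])@s['R']
def ray(s,u,v,h):
    d=s['R'].T@np.linalg.inv(s['mtx'])@np.array([u,v,1.]);o=-s['R'].T@s['t']
    return o+d*(h-o[2])/d[2]
E
python3 - <<'E'
from h import *
import numpy as np
for n in ['scene','side']:
    s=snap(n,n+'0.png'); print(n,-s['R'].T@s['t'],s['R'][2])
o=robot.get_obs();print({k:np.round(v,3) for k,v in o.items()}, robot.hold_point_z)
E
```

```text
scene [ 0.29039477 -0.62613248  0.8017357 ] [ 0.28086309  0.62818963 -0.72559887]
side [-0.02920345  0.90091372  0.53979108] [ 0.52305454 -0.73360864 -0.43385748]
{'time': np.float64(0.1), 'joint_positions': array([-1.255,  0.088,  1.372, -0.   ,  1.684, -0.103]), 'qvel': array([-0.001, -0.002, -0.004,  0.   ,  0.001,  0.   ]), 'joint_torque': array([ 2.0000e-03, -3.4125e+01, -3.0330e+01,  7.2000e-02,  3.0000e-02,
       -0.0000e+00]), 'tool_pos': array([ 0.223, -0.502,  0.179]), 'ee_rot': array([-3.14 , -0.   ,  0.419]), 'wrist_force': array([-1.224, -0.28 ,  0.964]), 'wrist_torque': array([-0.02 ,  0.04 ,  0.004]), 'finger_force': np.float64(0.0), 'width': np.float64(0.094)} 0.0188
```

View pics/scene0.png

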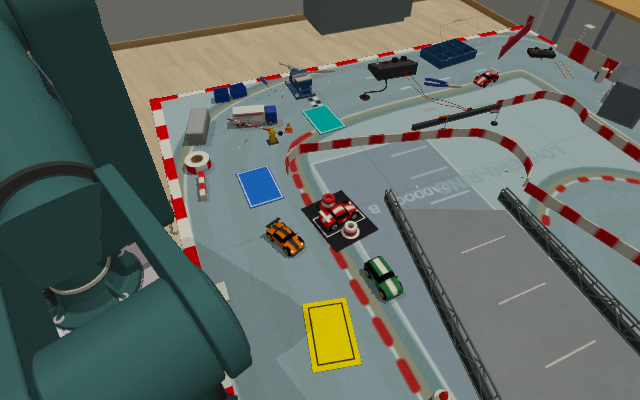

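View pics/side0.png

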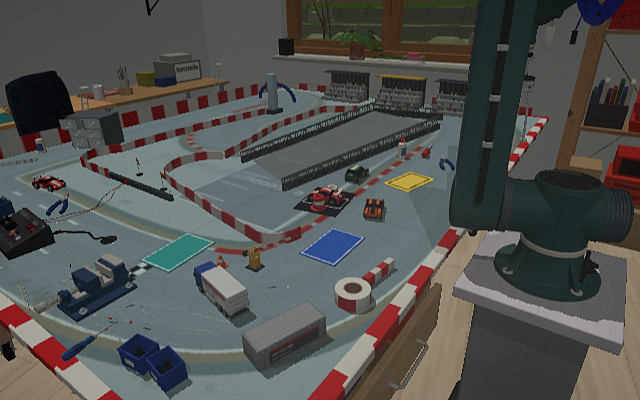

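The scene view has two mats of the side_mat shape: blue at (260,187) and teal at (324,119). The blue one with the white edge fits the description. The bay is at (340,219) with the red car, the orange car at (285,238), the green car at (382,278) and the yellow mat at (331,335). Next I'll measure them and make one enlarged crop to confirm.

```bash
python3 - <<'E'
from h import *
s=snap('scene');im=s['image'];hsv=cv2.cvtColor(im,cv2.COLOR_RGB2HSV);W=world(s)
cv2.imwrite('pics/crop1.png',cv2.resize(im[150:380,215:425],None,fx=2.6,fy=2.6,interpolation=cv2.INTER_CUBIC)[:,:,::-1])
def rect(lo,hi,box,h,nm):
    m=cv2.inRange(hsv,lo,hi);k=np.zeros_like(m);x0,y0,x1,y1=box;k[y0:y1,x0:x1]=m[y0:y1,x0:x1]
    k=cv2.morphologyEx(k,cv2.MORPH_CLOSE,np.ones((5,5)))
    cs,_=cv2.findContours(k,cv2.RETR_EXTERNAL,cv2.CHAIN_APPROX_NONE);c=max(cs,key=cv2.contourArea)[:,0]
    P=np.array([ray(s,u,v,h)[:2] for u,v in c])
    r=cv2.minAreaRect((P*1000).astype(np.float32));print(nm,np.round(r[0],1),np.round(r[1],1),round(r[2],1)); return c
rect((20,150,100),(35,255,255),(290,285,375,385),.003,'yellow')
rect((100,150,80),(125,255,255),(225,155,295,215),.003,'blue')
rect((0,0,0),(180,255,50),(295,180,385,255),.003,'bay')
def top(box,zlo,nm,lo=None,hi=None):
    x0,y0,x1,y1=box;p=W[y0:y1,x0:x1];k=(p[...,2]>zlo)&(p[...,2]<.08)
    if lo: k&=cv2.inRange(hsv,lo,hi)[y0:y1,x0:x1]>0
    p=p[k]
    r=cv2.minAreaRect((p[:,:2]*1000).astype(np.float32));print(nm,np.round(r[0],1),np.round(r[1],1),round(r[2],1),'zmax',p[:,2].max(),len(p))
top((345,250,410,305),.012,'green');top((260,212,308,262),.012,'orange')
top((318,185,362,232),.012,'red+stacks')
# occupancy around: print heights on grid
for x in np.arange(.3,.8,.04):
    row=[]
    for y in np.arange(-.5,.5,.04):
        k=(abs(W[...,0]-x)<.02)&(abs(W[...,1]-y)<.02);row.append('%3d'%(W[...,2][k].max()*1000) if k.any() else ' . ')
    print('%.2f'%x,' '.join(row))
E
```

```text
yellow [ 457.3 -311.8] [149.4  99.6] 76.9
blue [446.8 166.9] [ 98.1 146. ] 1.0
bay [606.  -34.1] [134.6 168.7] 10.0
green [ 619.9 -247.5] [53. 99.] 4.7 zmax 0.04985085104151079 954
orange [450.  -49.7] [ 54.4 100.7] 21.4 zmax 0.043188194979588396 764
red+stacks [605.6 -34.1] [102.4 112.1] 52.3 zmax 0.0472856876749146 982
0.30 596 584  .    5   3 248 248   4   3   4   4   3   4   4   3   4   4  27  26  26  31  33   2  49  49
0.34  .   .    2   5   5   5   3   3   5   3   5   5   4   4   4   4   4   3   4   3  32  32   4  49  50
0.38  .   .    3   5   4   4   3   5   3   3   4   3   4   3   3   3   5   6   4   4   3   4   5   2  48
0.42  .    2   4   7   7   6   6   4   3   3  28  41  40   4   4   6   6   6   7   4   3 127   4   4   6
0.46  .    3   4   6   7   6   6   5   3   4  27  43  40  40   5   7   6   6   8   5   4 113   5   5  61
0.50  .    5   4   6   6   6   8   3   4   4  20  30   4   3   4   7   6   6   5   6   4  86   3   3  62
0.54   3   5   4   4   3   5   4   4   3   5   5  44  46   6   4   5   5  36  36   5   3  62   4  59  64
0.58  88   3   5   3   4  25  36  43  30   5  28  43  44  42   5   3   4   3  37  35   3  36   4  54  56
0.62   4   4   4   4   4  29  49  48  36   5  31  45  47  43   6   5   3   5   3  36   3   3  28   4   4
0.66  58  57   4   4   4  28  35   3   3   4   6  31  27   7   6   4   4   3   4  36   3   3   3   5   4
0.70  58  57  56  55  55  54  52  52   4   4   6   4   4   5   5   4   5   4  37  37   3   6   6   6   8
0.74  10   9   9   7   7  53  52  52  52  52  49  49  48   5   4   3   4   3  37  33   5   7   6   8   6
0.78  10   9   8   7   7   8   7   6   6   5   5  47  47   4   4   4   5   4  36   4   4   7   6   8   7
```

View pics/crop1.png

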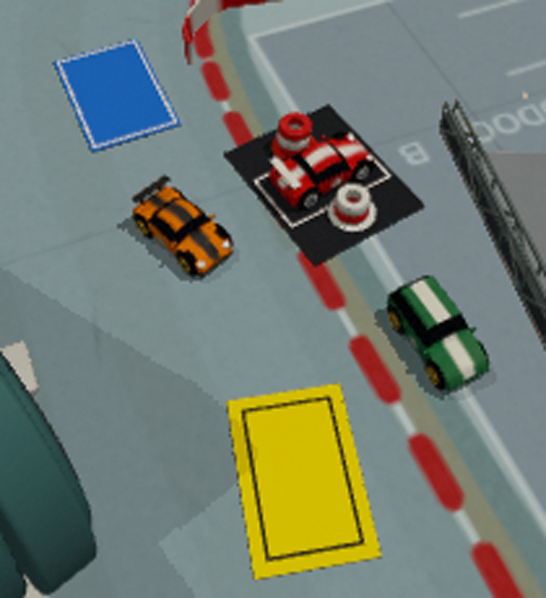

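The crop confirms the blue mat with its white edge line. The tall red stack is on the left (red) spot and the short white one on the right (white) spot. I'll move above the bay for a wrist view.

carry_out([
  [[0.06,-0.03,-0.05],-0.8,-1],
  [[0.11,-0.055,-0.07],-1.6,-1],
  [[0.165,-0.083,-0.07],-2.4,-1],
  [[0.22,-0.11,-0.07],-3.2,-1],
  [[0.275,-0.139,-0.07],-4.0,-1],
  [[0.33,-0.166,-0.07],-4.8,-1],
  [[0.385,-0.194,-0.07],-5.6,-1],
  [[0.44,-0.222,-0.07],-6.4,-1],
  [[0.495,-0.25,-0.07],-7.2,-1],
  [[0.54,-0.272,-0.07],-7.6,-1],
])

```text
time: 1.4
tool_pos: [0.6073, -0.0325, 0.2493]
ee_rot: [-3.141, 0.0, 1.748]
wrist_force: [-0.2, -1.3, 0.6]
width: 0.0942
finger_force: 0.0
```

carry_out([
  [[0,0,0],0,-1],
  [[0,0,0],0,-1],
])

```text
time: 1.65
tool_pos: [0.606, -0.0346, 0.249]
ee_rot: [-3.14, 0.0, 1.745]
wrist_force: [0.3, 0.1, -0.0]
width: 0.0942
finger_force: 0.0
```

```bash
cat >> h.py <<'E'
def go(x,y,z,yaw_deg,o=None):
    """shift/turn from present pose to target, tool axes (tool down)"""
    o=o or robot.get_obs();p=o['tool_pos'];a=o['ee_rot'][2];dx,dy=x-p[0],y-p[1]
    c,s_=np.cos(a),np.sin(a);t=(yaw_deg-np.degrees(a)+180)%360-180
    print('from',np.round(p,4),'yaw',round(np.degrees(a),1),'-> t',np.round([c*dx+s_*dy,s_*dx-c*dy,p[2]-z],4),'roll',round(-t/10,2))
def rects(s,mask,h,nm):
    k=cv2.morphologyEx(mask,cv2.MORPH_CLOSE,np.ones((5,5)))
    cs,_=cv2.findContours(k,cv2.RETR_EXTERNAL,cv2.CHAIN_APPROX_NONE);c=max(cs,key=cv2.contourArea)[:,0]
    P=np.array([ray(s,u,v,h)[:2] for u,v in c])
    r=cv2.minAreaRect((P*1000).astype(np.float32));print(nm,np.round(r[0],1),np.round(r[1],1),round(r[2],1));return c
E
python3 - <<'E'
from h import *
o=robot.get_obs();print(o['time'],o['tool_pos'],np.degrees(o['ee_rot']),o['joint_positions'])
s=snap('wrist','wrist1.png');W=world(s);print('cam',-s['R'].T@s['t'])
for n,c,z0,z1 in (('tall',(597,17),.034,.046),('short',(615,-85),.022,.034)):
    d=np.hypot(W[...,0]*1000-c[0],W[...,1]*1000-c[1]);k=(W[...,2]>z0)&(W[...,2]<z1)&(d<24)
    p=(W[k]*1000).astype(np.float32)
    if len(p): print(n,cv2.minEnclosingCircle(p[:,:2].copy()),p.mean(0),len(p))
E
```

```text
1.65 [ 0.60603728 -0.03456079  0.24902489] [-1.79909606e+02  1.26360081e-02  9.99929718e+01] [-1.49900216e-01  2.16042368e-01  1.08861448e+00 -7.38037067e-04
  1.83836088e+00 -3.24504919e-01]
cam [0.59397705 0.03994413 0.45424444]
tall ((598.60205078125, 16.839876174926758), 17.55027961730957) [598.56665   17.067196  39.83237 ] 587
short ((616.40966796875, -85.00476837158203), 17.683300018310547) [616.07294  -83.89389   27.645912] 481
```

View pics/wrist1.png

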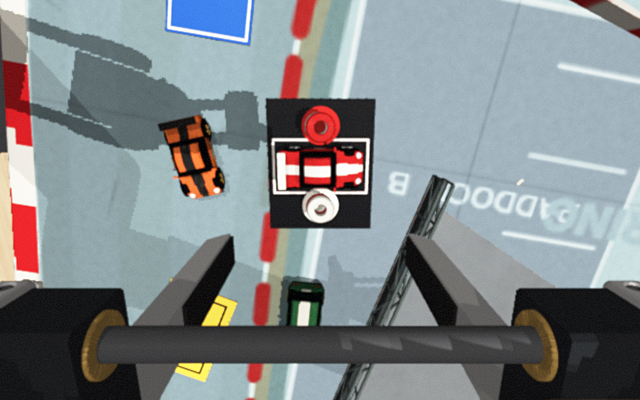

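The wrist view shows the bay centred at (320,163), the tall stack at (321,126), the short one at (320,208) and the red car lengthwise between them. I'll refine the bay and the red car, then approach the tall stack.

```bash
python3 - <<'E'
from h import *
s=snap('wrist');W=world(s);im=s['image']
m=np.zeros(im.shape[:2],np.uint8);m[85:240,255:385]=(im[85:240,255:385].max(-1)<75)*255
m=cv2.morphologyEx(m,cv2.MORPH_OPEN,np.ones((3,3)))
rects(s,m,.003,'bay')
a=np.radians(10);d=(W[...,:2]*1000-[607,-34])@np.array([[np.cos(a),-np.sin(a)],[np.sin(a),np.cos(a)]])
k=(abs(d[...,1])<31)&(abs(d[...,0])<70)&(W[...,2]>.010)&(W[...,2]<.06)
p=(W[k]*1000).astype(np.float32);r=cv2.minAreaRect(p[:,:2].copy());print('red',r,'ztop',p[:,2].max())
go(.5983,.0170,.12,100);go(.5983,.0170,.012,100)
E
```

```text
bay [607.  -33.5] [134.9 167. ] 9.9
red ((607.8823852539062, -33.70270919799805), (105.06122589111328, 53.95112228393555), 10.798724174499512) ztop 46.223312
from [ 0.6058 -0.0356  0.2499] yaw 99.9 -> t [0.0531 0.0016 0.1299] roll -0.01
from [ 0.6058 -0.0356  0.2499] yaw 99.9 -> t [0.0531 0.0016 0.2379] roll -0.01
```

carry_out([
  [[0.03,0.001,0.04],0,-1],
  [[0.053,0.001,0.09],0,-1],
  [[0.053,0.001,0.14],0,-1],
  [[0.053,0.001,0.18],0,-1],
  [[0.053,0.001,0.215],0,-1],
  [[0.053,0.001,0.239],0,-1],
  [[0.053,0.001,0.239],0,-1],
  [[0.053,0.001,0.239],0,0.2],
  [[0.053,0.001,0.239],0,1],
  [[0.053,0.001,0.239],0,1],
])

```text
time: 3.0
tool_pos: [0.5991, 0.0178, 0.0121]
ee_rot: [3.139, 0.001, 1.745]
wrist_force: [0.9, 0.8, 0.6]
width: 0.0673
finger_force: 0.0
```

carry_out([
  [[0,0,0],0,1],
  [[0,0,0],0,1],
])

```text
time: 3.25
tool_pos: [0.5982, 0.018, 0.0108]
ee_rot: [3.141, 0.0, 1.745]
wrist_force: [-0.1, -0.3, 0.3]
width: 0.0475
finger_force: 0.0
```

```bash
python3 - <<'E'
from h import *
go(.447,.197,.012,100)
go(.447,.137,.012,100)
E
```

```text
from [0.5982 0.018  0.0108] yaw 100.0 -> t [ 0.2025 -0.1178 -0.0012] roll 0.0
from [0.5982 0.018  0.0108] yaw 100.0 -> t [ 0.1434 -0.1283 -0.0012] roll 0.0
```

carry_out([
  [[0,0,0],0,1],
  [[0,0,0],0,1],
  [[0,0,0],0,1],
  [[0,0,-0.02],0,1],
  [[0,0,-0.06],0,1],
  [[0,0,-0.1],0,1],
])

```text
time: 4.0
tool_pos: [0.5978, 0.018, 0.1112]
ee_rot: [-3.14, -0.0, 1.745]
wrist_force: [0.5, 0.3, -0.6]
width: 0.0318
finger_force: 29.2
```

carry_out([
  [[0.04,-0.024,0],0,1],
  [[0.08,-0.048,0],0,1],
  [[0.12,-0.072,0],0,1],
  [[0.16,-0.095,0],0,1],
  [[0.19,-0.112,0],0,1],
  [[0.202,-0.118,0.02],0,1],
  [[0.202,-0.118,0.06],0,1],
  [[0.202,-0.118,0.085],0,1],
  [[0.202,-0.118,0.098],0,1],
  [[0.202,-0.118,0.1],0,1],
])

```text
time: 5.25
tool_pos: [0.4466, 0.1963, 0.0102]
ee_rot: [-3.141, 0.0, 1.745]
wrist_force: [0.2, 0.8, -0.8]
width: 0.0315
finger_force: 29.2
```

carry_out([
  [[0,0,0],0,1],
  [[0,0,0],0,0],
  [[0,0,0],0,-1],
  [[0,0,0],0,-1],
  [[0,0,-0.015],0,-1],
  [[0,0,-0.05],0,-1],
  [[0,0,-0.1],0,-1],
])

```text
time: 6.12
tool_pos: [0.4459, 0.1961, 0.1113]
ee_rot: [-3.139, 0.0, 1.745]
wrist_force: [0.8, 0.6, 0.4]
width: 0.0881
finger_force: 0.0
```

```bash
python3 - <<'E'
from h import *
go(.6162,-.0848,.12,100)
E
```

```text
from [0.4459 0.1961 0.1113] yaw 100.0 -> t [-0.3062  0.1189 -0.0087] roll -0.0
```

carry_out([
  [[-0.055,0.021,0],0,-1],
  [[-0.11,0.043,0],0,-1],
  [[-0.165,0.064,0],0,-1],
  [[-0.22,0.085,0],0,-1],
  [[-0.275,0.107,0],0,-1],
  [[-0.306,0.119,0],0,-1],
  [[-0.306,0.119,0.03],0,-1],
  [[-0.306,0.119,0.07],0,-1],
  [[-0.306,0.119,0.095],0,-1],
  [[-0.306,0.119,0.104],0,-1],
])

```text
time: 7.38
tool_pos: [0.6163, -0.0841, 0.0054]
ee_rot: [-3.139, -0.001, 1.745]
wrist_force: [0.1, 0.4, -0.2]
width: 0.0938
finger_force: 0.0
```

carry_out([
  [[0,0,0],0,-1],
  [[0,0,0],0,1],
  [[0,0,0],0,1],
  [[0,0,0],0,1],
  [[0,0,0],0,1],
  [[0,0,0],0,1],
  [[0,0,0],0,1],
  [[0,0,-0.02],0,1],
  [[0,0,-0.06],0,1],
  [[0,0,-0.1],0,1],
])

```text
time: 8.62
tool_pos: [0.6174, -0.0843, 0.1092]
ee_rot: [3.141, 0.0, 1.745]
wrist_force: [0.4, -0.5, 0.2]
width: 0.007
finger_force: 0.0
```

```bash
python3 - <<'E'
from h import *
go(.447,.137,.007,100)
E
```

```text
from [ 0.6174 -0.0843  0.1092] yaw 100.0 -> t [ 0.2475 -0.1294  0.1022] roll -0.0
```

The width closed to 7 mm, so the short stack wasn't gripped. I'll look.

```bash
python3 - <<'E'
from h import *
s=snap('scene','scene2.png');cv2.imwrite('pics/crop2.png',cv2.resize(s['image'][150:300,225:425],None,fx=3.5,fy=3.5,interpolation=cv2.INTER_CUBIC)[:,:,::-1])
o=robot.get_obs();print(o['width'],o['time'])
E
```

```text
0.003397209414110703 8.675
```

View pics/crop2.png

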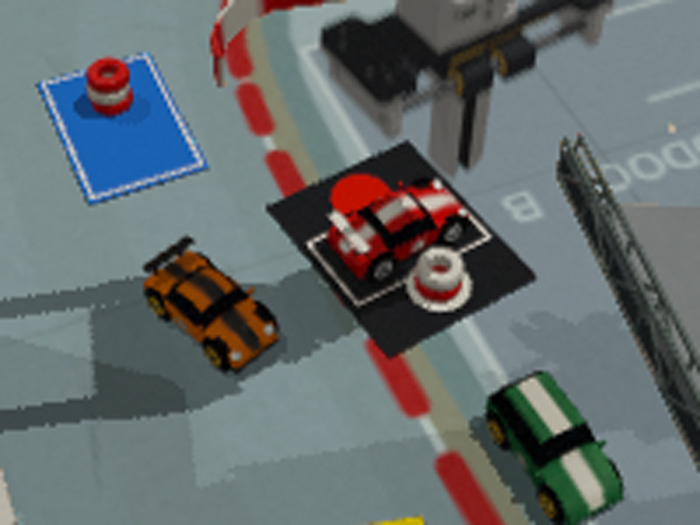

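The tall stack stands on the blue mat at (110,87) in the crop. The short one is untouched on its spot at (438,278): I lifted before the fingers had closed. I'll repeat with a longer closing time, using a partly open jaw.

carry_out([
  [[-0.001,-0.001,0],0,-0.5],
  [[-0.001,-0.001,0],0,-0.5],
  [[-0.001,-0.001,0],0,-0.5],
  [[-0.001,-0.001,0],0,-0.5],
  [[-0.001,-0.001,0],0,-0.5],
  [[-0.001,-0.001,0],0,-0.5],
  [[-0.001,-0.001,0],0,-0.5],
  [[-0.001,-0.001,0],0,-0.5],
  [[-0.001,-0.001,0],0,-0.5],
])

```text
time: 9.8
tool_pos: [0.6164, -0.0855, 0.1068]
ee_rot: [3.141, 0.0, 1.745]
wrist_force: [-0.5, -0.3, 0.4]
width: 0.0707
finger_force: 0.0
```

```bash
python3 - <<'E'
from h import *
o=robot.get_obs();print(o['width'],o['time'])
s=snap('wrist');W=world(s)
c=(616,-85);d=np.hypot(W[...,0]*1000-c[0],W[...,1]*1000-c[1]);k=(W[...,2]>.022)&(W[...,2]<.034)&(d<24)
p=(W[k]*1000).astype(np.float32)
if len(p): print(cv2.minEnclosingCircle(p[:,:2].copy()),len(p))
go(.6162,-.0848,.007,100)
E
```

```text
0.07069139353483932 9.8
((616.1280517578125, -84.89163970947266), 17.7992000579834) 1097
from [ 0.6164 -0.0854  0.1067] yaw 100.0 -> t [ 0.0007 -0.0001  0.0997] roll -0.0
```

carry_out([
  [[0,0,0.04],0,-0.5],
  [[0,0,0.075],0,-0.5],
  [[0,0,0.095],0,-0.5],
  [[0,0,0.1],0,-0.5],
  [[0,0,0.1],0,1],
  [[0,0,0.1],0,1],
  [[0,0,0.1],0,1],
  [[0,0,0.1],0,1],
  [[0,0,0.1],0,1],
  [[0,0,0.1],0,1],
])

```text
time: 11.1
tool_pos: [0.6164, -0.0854, 0.0067]
ee_rot: [-3.142, 0.0, 1.745]
wrist_force: [0.0, -0.5, -0.2]
width: 0.0137
finger_force: 0.0
```

carry_out([
  [[0,0,0],0,1],
  [[0,0,0],0,1],
  [[0,0,-0.02],0,1],
  [[0,0,-0.06],0,1],
  [[0,0,-0.1],0,1],
])

```text
time: 11.72
tool_pos: [0.6166, -0.0855, 0.1092]
ee_rot: [3.141, 0.001, 1.745]
wrist_force: [-0.2, -0.1, -0.0]
width: 0.0006
finger_force: 0.0
```

```bash
python3 - <<'E'
from h import *
go(.447,.137,.007,100)
E
```

```text
from [ 0.6166 -0.0855  0.1092] yaw 100.0 -> t [ 0.2486 -0.1284  0.1022] roll -0.0
```

```bash
python3 - <<'E'
from h import *
s=snap('wrist','w2.png');W=world(s)
cv2.imwrite('pics/w2.png',cv2.resize(s['image'][100:400,120:520],None,fx=1.8,fy=1.8)[:,:,::-1])
s=snap('scene');cv2.imwrite('pics/c3.png',cv2.resize(s['image'][150:300,225:425],None,fx=3.5,fy=3.5,interpolation=cv2.INTER_CUBIC)[:,:,::-1])
E
```

```text
(no output)
```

View pics/w2.png

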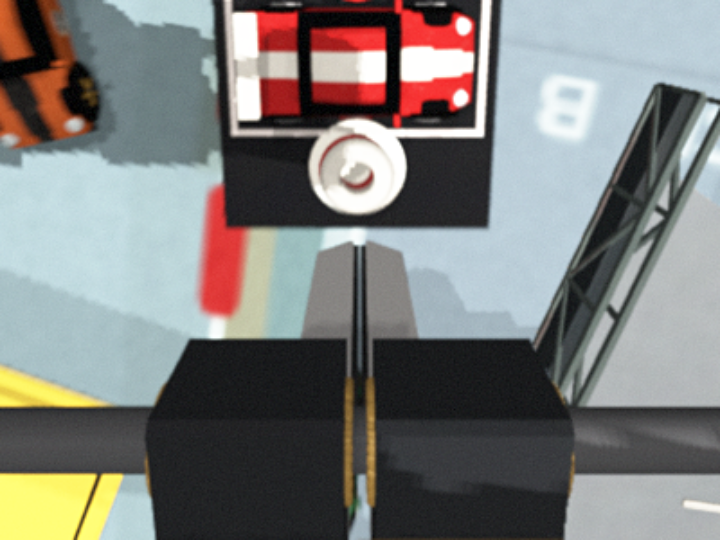

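View pics/c3.png

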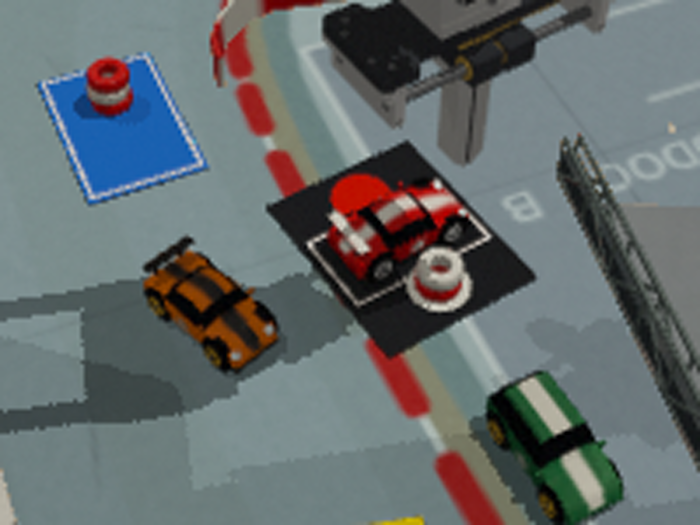

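```bash
python3 - <<'E'
from h import *
o=robot.get_obs();P=o['tool_pos']
for n in ('wrist','scene'):
    s=snap(n);c=s['R']@P+s['t'];q=s['mtx']@c;q=q[:2]/q[2]
    off=(120,100,1.8) if n=='wrist' else (225,150,3.5)
    print(n,q,'crop',(q[0]-off[0])*off[2],(q[1]-off[1])*off[2],'f',s['mtx'][0,0])
    W=world(s)
    if n=='wrist':
        for v in range(225,300,8): print(v,np.round(W[v,[312,328]],3).tolist())
        c=(616,-85)
    else: c=(447,197)
    d=np.hypot(W[...,0]*1000-c[0],W[...,1]*1000-c[1]);k=(W[...,2]>.020)&(W[...,2]<.044)&(d<28)
    p=(W[k]*1000).astype(np.float32);print(cv2.minEnclosingCircle(p[:,:2].copy()),len(p),p[:,2].max())
E
```

```text
wrist [318.11639752 232.02508217] crop 356.6095155425115 237.6451479136762 f 350.96109806095956
225 [[0.622, -0.122, 0.001], [0.637, -0.12, 0.001]]
233 [[0.623, -0.13, 0.002], [0.639, -0.128, -0.0]]
241 [[0.615, -0.078, 0.153], [0.623, -0.076, 0.153]]
249 [[0.616, -0.078, 0.163], [0.623, -0.077, 0.163]]
257 [[0.616, -0.078, 0.173], [0.623, -0.077, 0.171]]
265 [[0.616, -0.078, 0.18], [0.622, -0.076, 0.181]]
273 [[0.616, -0.078, 0.188], [0.622, -0.076, 0.189]]
281 [[0.616, -0.078, 0.195], [0.622, -0.077, 0.195]]
289 [[0.612, -0.054, 0.244], [0.616, -0.053, 0.244]]
297 [[0.612, -0.054, 0.247], [0.616, -0.053, 0.248]]
((615.57568359375, -79.47061920166016), 22.655948638916016) 1082 30.15347
scene [355.1864733 202.3018627] crop 455.652656554397 183.05651945111578 f 388.28694001783293
((447.1248474121094, 193.8665771484375), 18.392972946166992) 133 41.60228
```

```bash
python3 - <<'E'
from h import *
o=robot.get_obs();P=o['tool_pos'];print(P,o['joint_positions'])
for n in ('wrist','scene','side'):
    s=snap(n);W=world(s)
    k=(np.hypot(W[...,0]-P[0],W[...,1]-P[1])<.03)&(W[...,2]>.06)&(W[...,2]<.30)
    z=np.sort(W[k][:,2]);print(n,len(z),np.round(z[:8],4), np.round(W[k][np.argsort(W[k][:,2])[:20]].mean(0),4))
E
```

```text
[ 0.61736183 -0.08565591  0.10887931] [-2.28751788e-01  2.69003629e-01  1.30067390e+00 -8.07253044e-05
  1.56803756e+00 -4.03185175e-01]
wrist 11322 [0.1338 0.1341 0.1346 0.1349 0.1351 0.1354 0.1356 0.1356] [ 0.617  -0.0776  0.1357]
scene 600 [0.1339 0.1345 0.1376 0.1377 0.1379 0.1387 0.1399 0.1407] [ 0.6143 -0.0928  0.1405]
side 558 [0.1286 0.1288 0.1304 0.1304 0.1315 0.1323 0.1329 0.1343] [ 0.6121 -0.0781  0.1348]
```

All three cameras put the fingertips about 24 mm above the reported TCP, so the fingers passed over the short stack. The reported z has to be about 24 mm lower than I used. I'll open and go deeper, watching the force.

carry_out([
  [[0,0,0],0,-0.5],
  [[0,0,0],0,-0.5],
  [[0,0,0],0,-0.5],
  [[0,0,0],0,-0.5],
  [[0,0,0],0,-0.5],
  [[0,0,0],0,-0.5],
  [[0,0,0],0,-0.5],
  [[0,0,0.03],0,-0.5],
  [[0,0,0.06],0,-0.5],
  [[0,0,0.09],0,-0.5],
])

```text
time: 13.32
tool_pos: [0.6165, -0.0855, 0.016]
ee_rot: [3.141, 0.0, 1.745]
wrist_force: [0.2, -1.0, -0.1]
width: 0.0704
finger_force: 0.0
```

carry_out([
  [[0,0,0.01],0,-0.5],
  [[0,0,0.02],0,-0.5],
  [[0,0,0.025],0,-0.5],
  [[0,0,0.03],0,-0.5],
  [[0,0,0.03],0,-0.5],
])

```text
time: 13.95
tool_pos: [0.6165, -0.0855, -0.0132]
ee_rot: [3.141, 0.0, 1.745]
wrist_force: [-0.4, -0.2, -0.8]
width: 0.0704
finger_force: 0.0
```

```bash
python3 - <<'E'
from h import *
o=robot.get_obs();P=o['tool_pos'];print(P,o['width'],o['wrist_force'])
s=snap('side');W=world(s)
k=(np.hypot(W[...,0]-P[0],W[...,1]-P[1])<.06)&(W[...,2]>-.03)
for dx in (-.045,.045):
    u=np.array([np.cos(np.radians(10)),np.sin(np.radians(10))])*dx
    for n in ('scene','side','wrist'):
        W=world(snap(n));k=np.hypot(W[...,0]-P[0]-u[0],W[...,1]-P[1]-u[1])<.010
        print(dx,n,np.round(np.sort(W[k][:,2])[::max(1,k.sum()//12)],3))
E
```

```text
[ 0.6164886  -0.08545921 -0.0131691 ] 0.07044585573723355 [-0.44131476 -0.21364802 -0.75224363]
-0.045 scene [0.001 0.004 0.027 0.039 0.055 0.076 0.152 0.154 0.165 0.179 0.192 0.205
 0.244]
-0.045 side [-0.001  0.022  0.039  0.051  0.065  0.077  0.089  0.132  0.162  0.182
  0.206  0.256  0.31 ]
-0.045 wrist [0.002 0.003 0.023 0.042 0.056 0.067 0.076 0.083 0.088 0.093 0.106 0.112
 0.118]
0.045 scene [0.    0.003 0.006 0.023 0.035 0.047 0.059 0.068 0.078 0.09  0.109 0.134
 0.137]
0.045 side [0.02  0.03  0.035 0.042 0.053 0.061 0.067 0.074 0.078 0.082 0.09  0.095
 0.103]
0.045 wrist [0.001 0.004 0.032 0.046 0.057 0.066 0.074 0.081 0.086 0.093 0.106 0.112
 0.121]
```

carry_out([
  [[0,0,0.002],0,1],
  [[0,0,0.002],0,1],
  [[0,0,0.002],0,1],
  [[0,0,0.002],0,1],
  [[0,0,0.002],0,1],
  [[0,0,0.002],0,1],
  [[0,0,0.002],0,1],
])

```text
time: 15.18
tool_pos: [0.6165, -0.0854, -0.0153]
ee_rot: [3.141, 0.0, 1.745]
wrist_force: [0.5, -0.1, 0.1]
width: 0.0341
finger_force: 28.7
```

carry_out([
  [[0,0,-0.02],0,1],
  [[0,0,-0.06],0,1],
  [[0,0,-0.1],0,1],
  [[0.05,-0.026,-0.1],0,1],
  [[0.1,-0.052,-0.1],0,1],
  [[0.15,-0.078,-0.1],0,1],
  [[0.2,-0.104,-0.1],0,1],
  [[0.235,-0.122,-0.1],0,1],
  [[0.248,-0.128,-0.08],0,1],
  [[0.248,-0.128,-0.04],0,1],
])

```text
time: 16.42
tool_pos: [0.4495, 0.1382, 0.0279]
ee_rot: [3.133, -0.0, 1.748]
wrist_force: [0.3, -0.2, -0.1]
width: 0.034
finger_force: 28.6
```

```bash
python3 - <<'E'
from h import *
o=robot.get_obs();print(o['width'],o['finger_force'])
go(.447,.137,-.015,100)
E
```

```text
0.03397442578054263 28.628125904470494
from [0.4495 0.1382 0.0279] yaw 100.1 -> t [-0.0008 -0.0026  0.0429] roll 0.01
```

carry_out([
  [[0,0,0.025],0,1],
  [[0,0,0.037],0,1],
  [[0,0,0.04],0,1],
  [[0,0,0.04],0,1],
  [[0,0,0.04],0,0.3],
  [[0,0,0.04],0,-0.3],
  [[0,0,0.04],0,-0.5],
  [[0,0,0.025],0,-0.5],
  [[0,0,-0.03],0,-0.5],
  [[0,0,-0.09],0,-0.5],
])

```text
time: 17.68
tool_pos: [0.4466, 0.1365, 0.1163]
ee_rot: [-3.14, 0.0, 1.745]
wrist_force: [0.8, -0.3, 0.5]
width: 0.0705
finger_force: 0.0
```

```bash
python3 - <<'E'
from h import *
s=snap('scene');W=world(s)
cv2.imwrite('pics/c4.png',cv2.resize(s['image'][150:300,225:425],None,fx=3.5,fy=3.5,interpolation=cv2.INTER_CUBIC)[:,:,::-1])
for n,c,z0,z1 in (('tall',(447,195),.033,.045),('short',(447,137),.020,.034)):
    d=np.hypot(W[...,0]*1000-c[0],W[...,1]*1000-c[1]);k=(W[...,2]>z0)&(W[...,2]<z1)&(d<26)
    p=(W[k]*1000).astype(np.float32)
    if len(p): print(n,cv2.minEnclosingCircle(p[:,:2].copy()),p[:,2].max(),len(p))
o=robot.get_obs();print(o['width'],o['time'])
go(.6075,-.034,.11,10)
E
```

```text
tall ((448.843994140625, 195.08212280273438), 18.85464859008789) 42.36704 83
short ((448.3694763183594, 137.0668182373047), 18.208267211914062) 29.284796 91
0.07057980406409618 17.725
from [0.4523 0.1376 0.1267] yaw 100.0 -> t [-0.1959  0.1231  0.0167] roll 9.0
```

View pics/c4.png

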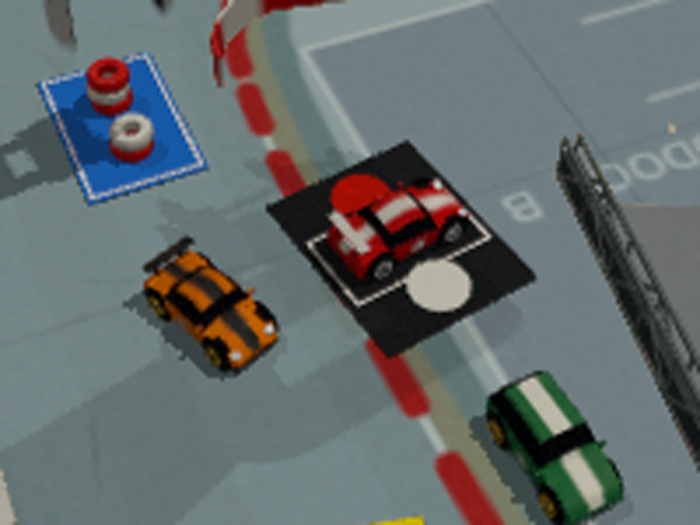

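Both stacks stand upright on the blue mat, at crop (108,87) and (131,137), and both spots are free. Next is the red car.

carry_out([
  [[-0.02,0.013,0],0.9,-1],
  [[-0.04,0.026,0],1.8,-1],
  [[-0.06,0.039,0],2.7,-1],
  [[-0.085,0.055,0],3.6,-1],
  [[-0.11,0.072,0],4.5,-1],
  [[-0.13,0.085,0],5.5,-1],
  [[-0.15,0.098,0],6.5,-1],
  [[-0.17,0.111,0],7.5,-1],
  [[-0.19,0.125,0],8.5,-1],
  [[-0.196,0.129,0],9,-1],
])

```text
time: 18.98
tool_pos: [0.6094, -0.0353, 0.1153]
ee_rot: [3.141, -0.001, 0.17]
wrist_force: [-0.0, -0.7, -0.5]
width: 0.0942
finger_force: 0.0
```

carry_out([
  [[0,0,0],0,-1],
  [[0,0,0],0,-1],
])

```text
time: 19.23
tool_pos: [0.6083, -0.0338, 0.1152]
ee_rot: [3.142, -0.0, 0.176]
wrist_force: [0.2, 0.0, -0.3]
width: 0.0937
finger_force: 0.0
```

```bash
python3 - <<'E'
from h import *
o=robot.get_obs();print(o['width'],o['time'])
s=snap('wrist');W=world(s)
a=np.radians(10);d=(W[...,:2]*1000-[607,-34])@np.array([[np.cos(a),-np.sin(a)],[np.sin(a),np.cos(a)]])
k=(abs(d[...,1])<34)&(abs(d[...,0])<70)&(W[...,2]>.012)&(W[...,2]<.06)
p=(W[k]*1000).astype(np.float32);r=cv2.minAreaRect(p[:,:2].copy());print('red',r,len(p))
go(.6075,-.034,-.014,10)
E
```

```text
0.09370653414846405 19.225
red ((607.7591552734375, -33.12962341308594), (104.66773223876953, 53.628334045410156), 9.759201049804688) 6978
from [ 0.6082 -0.0337  0.1151] yaw 10.1 -> t [-0.0008  0.0002  0.1291] roll 0.01
```

carry_out([
  [[0,0,0.04],0,-1],
  [[0,0,0.08],0,-1],
  [[0,0,0.11],0,-1],
  [[0,0,0.125],0,-1],
  [[0,0,0.128],0,-1],
  [[0,0,0.128],0,1],
  [[0,0,0.128],0,1],
  [[0,0,0.128],0,1],
  [[0,0,0.128],0,1],
  [[0,0,0.128],0,1],
])

```text
time: 20.52
tool_pos: [0.6084, -0.0339, -0.0132]
ee_rot: [-3.141, -0.0, 0.174]
wrist_force: [-1.5, 1.2, 1.2]
width: 0.0471
finger_force: 0.7
```

carry_out([
  [[0,0,0],0,1],
  [[0,0,0],0,1],
  [[0,0,0],0,1],
  [[0,0,0],0,1],
])

```text
time: 21.02
tool_pos: [0.6085, -0.034, -0.0132]
ee_rot: [3.142, -0.0, 0.174]
wrist_force: [-0.2, 1.4, 2.0]
width: 0.0465
finger_force: 30.0
```

```bash
python3 - <<'E'
from h import *
s=snap('side');hsv=cv2.cvtColor(s['image'],cv2.COLOR_RGB2HSV)
for n in('side','scene'):
    s=snap(n);hsv=cv2.cvtColor(s['image'],cv2.COLOR_RGB2HSV);m=cv2.inRange(hsv,(20,150,80),(35,255,255))
    c=rects(s,m,.003,n+' yellow')
go(.4573,-.3118,-.014,76.9)
E
```

```text
side yellow [ 453.8 -307.4] [146.5  99.4] 76.7
scene yellow [ 457.2 -311.8] [149.4  99.3] 76.9
from [ 0.6085 -0.034  -0.0132] yaw 10.0 -> t [-0.1971  0.2473  0.0008] roll -6.69
```

carry_out([
  [[0,0,-0.03],0,1],
  [[0,0,-0.08],0,1],
  [[0,0,-0.12],0,1],
  [[-0.03,0.035,-0.12],-0.9,1],
  [[-0.06,0.07,-0.12],-1.8,1],
  [[-0.09,0.11,-0.12],-2.7,1],
  [[-0.12,0.15,-0.12],-3.7,1],
  [[-0.15,0.19,-0.12],-4.7,1],
  [[-0.18,0.225,-0.12],-5.7,1],
  [[-0.197,0.2465,-0.12],-6.7,1],
])

```text
time: 22.42
tool_pos: [0.4554, -0.3128, 0.106]
ee_rot: [-3.14, 0.0, 1.347]
wrist_force: [-0.2, 0.1, -1.4]
width: 0.047
finger_force: 30.0
```

carry_out([
  [[0,0,0],0,1],
  [[0,0,0],0,1],
  [[0,0,0],0,1],
])

```text
time: 22.8
tool_pos: [0.4576, -0.31, 0.1065]
ee_rot: [-3.141, -0.0, 1.344]
wrist_force: [-0.4, -0.6, -0.6]
width: 0.0464
finger_force: 30.0
```

```bash
python3 - <<'E'
from h import *
o=robot.get_obs();print(o['width'],o['finger_force'],o['time'])
s=snap('wrist','w5.png');hsv=cv2.cvtColor(s['image'],cv2.COLOR_RGB2HSV);rects(s,cv2.inRange(hsv,(20,150,80),(35,255,255)),.003,'y')
go(.4568,-.311,-.013,76.9)
E
```

```text
0.04642777493451104 29.988454734811967 22.8
y [ 460.5 -297.8] [98.4 97.9] 77.0
from [ 0.4577 -0.31    0.1066] yaw 77.0 -> t [-0.0011 -0.0006  0.1196] roll 0.01
```

View pics/w5.png

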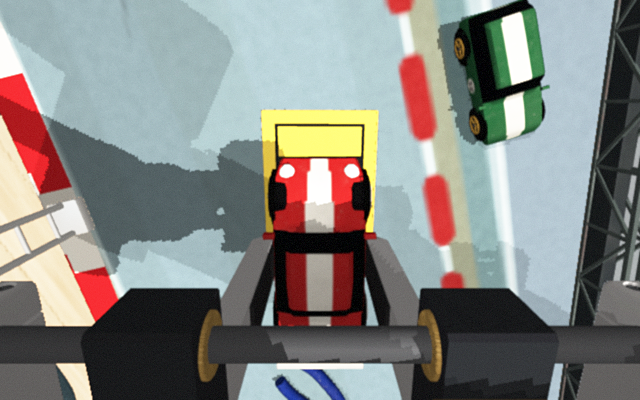

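The red car is held square over the yellow mat, whose visible far edge is at row 110, columns 262–378. I'll check the mat centre from that edge.

```bash
python3 - <<'E'
from h import *
s=snap('wrist')
a=ray(s,262,110,.003);b=ray(s,378,110,.003);print(a,b,np.hypot(*(a-b)[:2]))
m=(a+b)[:2]/2;print('centre',m-.075*np.array([np.cos(np.radians(76.9)),np.sin(np.radians(76.9))]))
E
```

```text
[ 0.42728095 -0.22855301  0.003     ] [ 0.52355692 -0.250701    0.003     ] 0.09879066864090767
centre [ 0.45842008 -0.3126752 ]
```

carry_out([
  [[-0.002,0,0.04],0,1],
  [[-0.002,0,0.08],0,1],
  [[-0.002,0,0.105],0,1],
  [[-0.002,0,0.116],0,1],
  [[-0.002,0,0.119],0,1],
  [[-0.002,0,0.119],0,1],
  [[-0.002,0,0.119],0,0.3],
  [[-0.002,0,0.119],0,-0.3],
  [[-0.002,0,0.119],0,-1],
  [[-0.002,0,0.119],0,-1],
])

```text
time: 24.15
tool_pos: [0.4568, -0.3131, -0.012]
ee_rot: [3.141, 0.0, 1.344]
wrist_force: [0.5, 0.3, 1.5]
width: 0.0729
finger_force: 0.0
```

carry_out([
  [[0,0,0],0,-1],
  [[0,0,0],0,-1],
  [[0,0,-0.02],0,-1],
  [[0,0,-0.07],0,-1],
  [[0,0,-0.13],0,-1],
  [[0,0,-0.13],0,-1],
  [[0,0,-0.13],0,-1],
])

```text
time: 25.02
tool_pos: [0.4565, -0.3128, 0.1173]
ee_rot: [-3.141, -0.0, 1.344]
wrist_force: [0.5, 0.1, -0.5]
width: 0.0941
finger_force: 0.0
```

```bash
python3 - <<'E'
from h import *
for n in ('scene','wrist'):
    W=world(snap(n));d=np.hypot(W[...,0]-.4575,W[...,1]+.312);k=(d<.07)&(W[...,2]>.012)&(W[...,2]<.055)
    p=(W[k]*1000).astype(np.float32);print(n,'red',cv2.minAreaRect(p[:,:2].copy()),p[:,2].max())
    d=np.hypot(W[...,0]-.62,W[...,1]+.2475);k=(d<.062)&(W[...,2]>.012)&(W[...,2]<.06)
    p=(W[k]*1000).astype(np.float32);print(n,'green',cv2.minAreaRect(p[:,:2].copy()),p[:,2].max())
print(robot.get_obs()['time']);go(.6199,-.2475,.11,94.7)
E
```

```text
scene red ((457.3545837402344, -314.8060607910156), (106.92727661132812, 53.454837799072266), 76.86690521240234) 47.093334
scene green ((621.1951293945312, -273.2464294433594), (51.88764572143555, 48.086326599121094), 2.6773366928100586) 40.751553
wrist red ((458.0110778808594, -314.7820129394531), (103.8037338256836, 54.33491516113281), 77.34307861328125) 45.377026
wrist green ((620.9364624023438, -247.1173095703125), (55.27530288696289, 99.98873901367188), 4.977335453033447) 48.76356
25.125
from [ 0.4556 -0.3121  0.1154] yaw 77.0 -> t [0.0999 0.1455 0.0054] roll -1.77
```

carry_out([
  [[0.03,0.045,0],-0.6,-0.6],
  [[0.06,0.09,0],-1.2,-0.6],
  [[0.09,0.13,0],-1.8,-0.6],
  [[0.101,0.1455,0],-1.8,-0.6],
  [[0.101,0.1455,0],-1.8,-0.6],
  [[0.101,0.1455,0],-1.8,-0.6],
])

```text
time: 25.88
tool_pos: [0.6198, -0.2475, 0.1162]
ee_rot: [-3.139, -0.001, 1.657]
wrist_force: [0.2, 0.5, -0.5]
width: 0.0755
finger_force: 0.0
```

```bash
python3 - <<'E'
from h import *
o=robot.get_obs();print(o['width'],o['time'])
W=world(snap('wrist'));d=np.hypot(W[...,0]-.62,W[...,1]+.2475);k=(d<.06)&(W[...,2]>.010)&(W[...,2]<.06)
p=(W[k]*1000).astype(np.float32);print('green',cv2.minAreaRect(p[:,:2].copy()),p[:,2].max())
k=(abs(W[...,1]+.247)<.015)&(W[...,0]>.66)&(W[...,0]<.76)&(W[...,2]>.012)&(W[...,2]<.07);print('truss x',W[k][:,0].min() if k.any() else None)
go(.6209,-.2472,-.016,95)
E
```

```text
0.07553528499515548 25.875
green ((621.1569213867188, -247.2957763671875), (54.097206115722656, 100.50325012207031), 4.730293273925781) 48.435085
truss x 0.7129242360908886
from [ 0.6199 -0.2477  0.1168] yaw 94.9 -> t [0.0005 0.0011 0.1328] roll -0.01
```

carry_out([
  [[0,0.001,0.04],0,-0.6],
  [[0,0.001,0.08],0,-0.6],
  [[0,0.001,0.115],0,-0.6],
  [[0,0.001,0.13],0,-0.6],
  [[0,0.001,0.131],0,-0.6],
  [[0,0.001,0.131],0,1],
  [[0,0.001,0.131],0,1],
  [[0,0.001,0.131],0,1],
  [[0,0.001,0.131],0,1],
  [[0,0.001,0.131],0,1],
])

```text
time: 27.18
tool_pos: [0.6227, -0.2476, -0.0121]
ee_rot: [3.14, 0.001, 1.658]
wrist_force: [-1.2, 0.0, 4.6]
width: 0.0469
finger_force: 30.0
```

carry_out([
  [[0,0,0],0,1],
  [[0,0,0],0,1],
])

```text
time: 27.42
tool_pos: [0.6227, -0.2476, -0.0122]
ee_rot: [3.14, 0.001, 1.658]
wrist_force: [-1.5, 0.5, 4.9]
width: 0.0462
finger_force: 30.0
```

```bash
python3 - <<'E'
from h import *
go(.6071,-.0337,-.011,10)
E
```

```text
from [ 0.6227 -0.2476 -0.0122] yaw 95.0 -> t [ 0.2144  0.0031 -0.0012] roll 8.5
```

carry_out([
  [[0,0,-0.03],0,1],
  [[0,0,-0.08],0,1],
  [[0.02,0,-0.12],0.9,1],
  [[0.05,0,-0.12],1.9,1],
  [[0.08,0.001,-0.12],2.9,1],
  [[0.11,0.001,-0.12],3.9,1],
  [[0.14,0.002,-0.12],4.9,1],
  [[0.17,0.002,-0.12],5.9,1],
  [[0.195,0.003,-0.12],6.9,1],
  [[0.2145,0.003,-0.12],7.9,1],
])

```text
time: 28.68
tool_pos: [0.6059, -0.0317, 0.1054]
ee_rot: [-3.14, 0.001, 0.274]
wrist_force: [1.2, 0.0, -1.1]
width: 0.0466
finger_force: 30.0
```

carry_out([
  [[0,0,0],0.6,1],
  [[0,0,0],0.6,1],
  [[0,0,0],0.6,1],
  [[0,0,0],0.6,1],
])

```text
time: 29.18
tool_pos: [0.6064, -0.0335, 0.1064]
ee_rot: [-3.141, 0.0, 0.175]
wrist_force: [0.3, -0.6, -1.0]
width: 0.0465
finger_force: 30.0
```

```bash
python3 - <<'E'
from h import *
o=robot.get_obs();print(o['width'],o['finger_force'],o['time'])
W=world(snap('scene'));P=o['tool_pos']
d=np.hypot(W[...,0]-P[0],W[...,1]-P[1]);k=(d<.062)&(W[...,2]>.09)&(W[...,2]<.22);p=W[k];print(p[:,2].min())
go(.6073,-.0337,-.009,10)
E
```

```text
0.046535784410718636 29.998528654687107 29.175
0.1169046911864425
from [ 0.6064 -0.0335  0.1065] yaw 10.0 -> t [0.0008 0.0003 0.1155] roll 0.0
```

carry_out([
  [[0.001,0,0.04],0,1],
  [[0.001,0,0.08],0,1],
  [[0.001,0,0.105],0,1],
  [[0.001,0,0.113],0,1],
  [[0.001,0,0.115],0,1],
  [[0.001,0,0.115],0,1],
  [[0.001,0,0.115],0,0.3],
  [[0.001,0,0.115],0,-0.3],
  [[0.001,0,0.115],0,-1],
  [[0.001,0,0.115],0,-1],
])

```text
time: 30.48
tool_pos: [0.6077, -0.0331, -0.008]
ee_rot: [3.141, -0.001, 0.174]
wrist_force: [-0.2, -0.5, 0.3]
width: 0.0732
finger_force: 0.0
```

carry_out([
  [[0,0,0],0,-1],
  [[0,0,0],0,-1],
  [[0,0,-0.02],0,-1],
  [[0,0,-0.07],0,-1],
  [[0,0,-0.125],0,-1],
  [[0,0,-0.125],0,-1],
  [[0,0,-0.125],0,-1],
])

```text
time: 31.35
tool_pos: [0.6072, -0.0331, 0.1163]
ee_rot: [-3.142, 0.0, 0.174]
wrist_force: [-0.5, 0.2, -0.9]
width: 0.0938
finger_force: 0.0
```

```bash
python3 - <<'E'
from h import *
W=world(snap('wrist'));d=np.hypot(W[...,0]-.607,W[...,1]+.0335);k=(d<.062)&(W[...,2]>.012)&(W[...,2]<.06)
p=(W[k]*1000).astype(np.float32);print('green',cv2.minAreaRect(p[:,:2].copy()),p[:,2].max())
W=world(snap('scene'))
for n,c,z0,z1 in (('tall',(447,195),.033,.045),('short',(447,137),.020,.034)):
    d=np.hypot(W[...,0]*1000-c[0],W[...,1]*1000-c[1]);k=(W[...,2]>z0)&(W[...,2]<z1)&(d<26)
    p=(W[k]*1000).astype(np.float32)
    if len(p): print(n,cv2.minEnclosingCircle(p[:,:2].copy()),len(p))
print(robot.get_obs()['time']);go(.4475,.137,.12,100)
E
```

```text
green ((610.392333984375, -33.452762603759766), (100.79471588134766, 53.705657958984375), 10.772215843200684) 51.617176
tall ((447.5557556152344, 195.12608337402344), 17.98867416381836) 82
short ((447.6211853027344, 135.96478271484375), 17.48436164855957) 94
31.45
from [ 0.6062 -0.0329  0.1143] yaw 10.0 -> t [-0.1268 -0.1949 -0.0057] roll -9.0
```

carry_out([
  [[-0.013,-0.02,0],-0.9,-0.5],
  [[-0.026,-0.04,0],-1.8,-0.5],
  [[-0.04,-0.06,0],-2.7,-0.5],
  [[-0.055,-0.08,0],-3.6,-0.5],
  [[-0.07,-0.105,0],-4.5,-0.5],
  [[-0.085,-0.13,0],-5.5,-0.5],
  [[-0.1,-0.15,0],-6.5,-0.5],
  [[-0.112,-0.17,0],-7.5,-0.5],
  [[-0.122,-0.185,0],-8.5,-0.5],
  [[-0.128,-0.195,0],-9,-0.5],
])

```text
time: 32.7
tool_pos: [0.4457, 0.1371, 0.1145]
ee_rot: [-3.138, -0.0, 1.749]
wrist_force: [0.0, 0.4, -0.3]
width: 0.0704
finger_force: 0.0
```

carry_out([
  [[0,0,0.01],0,-0.5],
  [[0,0,0.01],0,-0.5],
  [[0,0,0.01],0,-0.5],
])

```text
time: 33.08
tool_pos: [0.4475, 0.1363, 0.1059]
ee_rot: [-3.14, 0.0, 1.744]
wrist_force: [-0.5, 1.7, -0.3]
width: 0.0707
finger_force: 0.0
```

```bash
python3 - <<'E'
from h import *
W=world(snap('wrist'))
for n,c,z0,z1 in (('tall',(447,195),.033,.045),('short',(447,136.5),.020,.034)):
    d=np.hypot(W[...,0]*1000-c[0],W[...,1]*1000-c[1]);k=(W[...,2]>z0)&(W[...,2]<z1)&(d<26)
    p=(W[k]*1000).astype(np.float32)
    if len(p): print(n,cv2.minEnclosingCircle(p[:,:2].copy()),len(p))
print(robot.get_obs()['width']);go(.4475,.1365,-.016,100)
E
```

```text
tall ((448.6532287597656, 195.67221069335938), 17.62085723876953) 1335
short ((449.36370849609375, 137.43606567382812), 17.771957397460938) 1118
0.0709446232815299
from [0.4477 0.1363 0.1063] yaw 99.9 -> t [ 0.0002 -0.0002  0.1223] roll -0.01
```

carry_out([
  [[0.001,0.001,0.04],0,-0.5],
  [[0.001,0.001,0.08],0,-0.5],
  [[0.001,0.001,0.112],0,-0.5],
  [[0.001,0.001,0.122],0,-0.5],
  [[0.001,0.001,0.122],0,1],
  [[0.001,0.001,0.122],0,1],
  [[0.001,0.001,0.122],0,1],
  [[0.001,0.001,0.122],0,1],
  [[0.001,0.001,0.122],0,1],
  [[0.001,0.001,0.122],0,1],
])

```text
time: 34.38
tool_pos: [0.4492, 0.1381, -0.0144]
ee_rot: [3.14, 0.0, 1.745]
wrist_force: [-0.2, -1.1, 5.1]
width: 0.0338
finger_force: 29.7
```

carry_out([
  [[0,0,0],0,1],
  [[0,0,0],0,1],
  [[0,0,-0.03],0,1],
  [[0,0,-0.08],0,1],
  [[0,0,-0.11],0,1],
  [[0,0,-0.11],0,1],
])

```text
time: 35.12
tool_pos: [0.4501, 0.1382, 0.0968]
ee_rot: [3.136, 0.0, 1.745]
wrist_force: [0.7, 0.7, -0.7]
width: 0.0342
finger_force: 29.5
```

```bash
python3 - <<'E'
from h import *
# spots, wrist bay centre + 52 mm along 100 deg
u=np.array([np.cos(np.radians(100)),np.sin(np.radians(100))])*52
print('tall',[607,-33.5]+u,'short',[607,-33.5]-u)
s=snap('scene');hsv=cv2.cvtColor(s['image'],cv2.COLOR_RGB2HSV)
m=cv2.inRange(hsv,(0,0,120),(180,70,255));k=np.zeros_like(m);k[215:250,335:368]=m[215:250,335:368]
cs,_=cv2.findContours(k,cv2.RETR_EXTERNAL,cv2.CHAIN_APPROX_NONE);c=max(cs,key=cv2.contourArea)[:,0]
P=np.array([ray(s,*q,.004)[:2] for q in c]);print('white disc',cv2.minEnclosingCircle((P*1000).astype(np.float32)))
o=robot.get_obs();print(o['width'],o['finger_force']);go(.6165,-.0848,-.015,100)
E
```

```text
tall [597.97029476  17.71000316] short [616.02970524 -84.71000316]
white disc ((616.8284912109375, -81.87249755859375), 26.11278533935547)
0.03424989542506345 29.464737606758717
from [0.4486 0.1379 0.0946] yaw 100.0 -> t [-0.2485  0.1267  0.1096] roll -0.0
```

carry_out([
  [[-0.05,0.025,0],0,1],
  [[-0.1,0.05,0],0,1],
  [[-0.15,0.076,0],0,1],
  [[-0.2,0.102,0],0,1],
  [[-0.235,0.12,0],0,1],
  [[-0.249,0.127,0],0,1],
  [[-0.249,0.127,0],0,1],
  [[-0.249,0.127,0],0,1],
  [[-0.249,0.127,0.04],0,1],
  [[-0.249,0.127,0.06],0,1],
])

```text
time: 36.42
tool_pos: [0.6149, -0.0835, 0.0328]
ee_rot: [-3.139, -0.001, 1.747]
wrist_force: [-0.9, 0.2, -0.3]
width: 0.0338
finger_force: 29.5
```

carry_out([
  [[0,0,0],0,1],
  [[0,0,0],0,1],
])

```text
time: 36.67
tool_pos: [0.6174, -0.085, 0.036]
ee_rot: [3.14, 0.001, 1.746]
wrist_force: [0.5, -0.4, 0.0]
width: 0.0337
finger_force: 29.5
```

```bash
python3 - <<'E'
from h import *
go(.6165,-.0853,-.0125,100)
E
```

```text
from [ 0.6174 -0.085   0.036 ] yaw 100.0 -> t [-0.0001 -0.0009  0.0485] roll 0.0
```

carry_out([
  [[0,-0.001,0.03],0,1],
  [[0,-0.001,0.045],0,1],
  [[0,-0.001,0.0485],0,1],
  [[0,-0.001,0.0485],0,1],
  [[0,-0.001,0.0485],0,0.3],
  [[0,-0.001,0.0485],0,-0.3],
  [[0,-0.001,0.0485],0,-0.5],
  [[0,-0.001,0.0485],0,-0.5],
  [[0,-0.001,0.02],0,-0.5],
  [[0,-0.001,-0.04],0,-0.5],
])

```text
time: 37.92
tool_pos: [0.6128, -0.0848, 0.0716]
ee_rot: [-3.134, -0.003, 1.745]
wrist_force: [0.9, 0.1, 0.4]
width: 0.0702
finger_force: 0.0
```

carry_out([
  [[0,0,-0.04],0,-0.5],
  [[0,0,-0.04],0,-0.5],
  [[0,0,-0.04],0,-0.5],
])

```text
time: 38.3
tool_pos: [0.615, -0.0853, 0.1134]
ee_rot: [-3.14, -0.001, 1.745]
wrist_force: [-0.6, 0.2, -1.6]
width: 0.0706
finger_force: 0.0
```

```bash
python3 - <<'E'
from h import *
W=world(snap('wrist'));c=(616,-85)
d=np.hypot(W[...,0]*1000-c[0],W[...,1]*1000-c[1]);k=(W[...,2]>.022)&(W[...,2]<.034)&(d<24)
p=(W[k]*1000).astype(np.float32);print(cv2.minEnclosingCircle(p[:,:2].copy()),p[:,2].max(),len(p))
go(.4485,.1955,.116,100)
E
```

```text
((617.4829711914062, -85.99602508544922), 17.76443099975586) 30.222673 1055
from [ 0.6144 -0.0852  0.1123] yaw 100.0 -> t [ 0.3052 -0.1147 -0.0037] roll -0.0
```

The short stack is home, about 1–2 mm off the white spot's centre. Now the tall one.

carry_out([
  [[0.055,-0.021,0],0,-0.5],
  [[0.11,-0.042,0],0,-0.5],
  [[0.165,-0.063,0],0,-0.5],
  [[0.22,-0.084,0],0,-0.5],
  [[0.275,-0.105,0],0,-0.5],
  [[0.3055,-0.117,0],0,-0.5],
  [[0.3055,-0.117,0],0,-0.5],
  [[0.3055,-0.117,0.02],0,-0.5],
  [[0.3055,-0.117,0.02],0,-0.5],
])

```text
time: 39.48
tool_pos: [0.4459, 0.1936, 0.0917]
ee_rot: [-3.135, 0.001, 1.744]
wrist_force: [0.1, -0.0, -0.1]
width: 0.0706
finger_force: 0.0
```

```bash
python3 - <<'E'
from h import *
W=world(snap('wrist'));c=(447,195)
d=np.hypot(W[...,0]*1000-c[0],W[...,1]*1000-c[1]);k=(W[...,2]>.033)&(W[...,2]<.045)&(d<26)
p=(W[k]*1000).astype(np.float32);print(cv2.minEnclosingCircle(p[:,:2].copy()),len(p))
go(.4485,.1955,-.013,100)
E
```

```text
((448.64642333984375, 195.7208251953125), 17.751646041870117) 1314
from [0.4468 0.1939 0.0929] yaw 99.9 -> t [0.0013 0.002  0.1059] roll -0.01
```

carry_out([
  [[0.001,0.001,0.04],0,-0.5],
  [[0.001,0.001,0.08],0,-0.5],
  [[0.001,0.001,0.1],0,-0.5],
  [[0.001,0.001,0.107],0,-0.5],
  [[0.001,0.001,0.107],0,1],
  [[0.001,0.001,0.107],0,1],
  [[0.001,0.001,0.107],0,1],
  [[0.001,0.001,0.107],0,1],
  [[0.001,0.001,0.107],0,1],
  [[0.001,0.001,0.107],0,1],
])

```text
time: 40.78
tool_pos: [0.4484, 0.1964, -0.0115]
ee_rot: [3.141, -0.0, 1.745]
wrist_force: [-2.3, 0.3, 5.8]
width: 0.035
finger_force: 30.0
```

carry_out([
  [[0,0,0],0,1],
  [[0,0,0],0,1],
  [[0,0,-0.03],0,1],
  [[0,0,-0.08],0,1],
  [[0,0,-0.11],0,1],
  [[0,0,-0.11],0,1],
  [[0,0,-0.11],0,1],
])

```text
time: 41.65
tool_pos: [0.4473, 0.196, 0.0958]
ee_rot: [-3.139, 0.0, 1.745]
wrist_force: [0.0, -1.4, 0.5]
width: 0.0348
finger_force: 30.0
```

```bash
python3 - <<'E'
from h import *
o=robot.get_obs();print(o['width'],o['finger_force'])
go(.598,.0180,.1,100)
E
```

```text
0.03480561010819362 29.999564469762845
from [0.4473 0.196  0.0958] yaw 100.0 -> t [-0.2014  0.1175 -0.0042] roll -0.0
```

carry_out([
  [[-0.045,0.026,0],0,1],
  [[-0.09,0.052,0],0,1],
  [[-0.135,0.078,0],0,1],
  [[-0.175,0.102,0],0,1],
  [[-0.195,0.114,0],0,1],
  [[-0.201,0.117,0],0,1],
  [[-0.201,0.117,0],0,1],
  [[-0.201,0.117,0.04],0,1],
  [[-0.201,0.117,0.06],0,1],
  [[-0.201,0.117,0.06],0,1],
])

```text
time: 42.9
tool_pos: [0.5958, 0.0203, 0.0357]
ee_rot: [-3.137, -0.001, 1.747]
wrist_force: [0.0, -0.3, 0.2]
width: 0.0349
finger_force: 30.0
```

carry_out([
  [[0,0,0],0,1],
  [[0,0,0],0,1],
])

```text
time: 43.15
tool_pos: [0.5994, 0.019, 0.0396]
ee_rot: [3.138, 0.001, 1.746]
wrist_force: [0.1, 0.3, 0.1]
width: 0.0348
finger_force: 30.0
```

```bash
python3 - <<'E'
from h import *
go(.598,.0180,-.0095,100)
E
```

```text
from [0.5994 0.019  0.0396] yaw 100.0 -> t [-0.0007 -0.0016  0.0491] roll 0.0
```

carry_out([
  [[-0.001,-0.001,0.03],0,1],
  [[-0.001,-0.001,0.045],0,1],
  [[-0.001,-0.001,0.048],0,1],
  [[-0.001,-0.001,0.048],0,1],
  [[-0.001,-0.001,0.048],0,0.3],
  [[-0.001,-0.001,0.048],0,-0.3],
  [[-0.001,-0.001,0.048],0,-0.5],
  [[-0.001,-0.001,0.048],0,-0.5],
  [[-0.001,-0.001,0.02],0,-0.5],
  [[-0.001,-0.001,-0.04],0,-0.5],
])

```text
time: 44.4
tool_pos: [0.5947, 0.0176, 0.0747]
ee_rot: [-3.133, -0.002, 1.745]
wrist_force: [2.0, -0.3, 1.1]
width: 0.0705
finger_force: 0.0
```

carry_out([
  [[0,0,-0.1],0,-0.5],
  [[0,0,-0.15],0,-0.5],
  [[0,0,-0.15],0,-0.5],
  [[0,0,-0.15],0,-0.5],
  [[0,0,-0.15],0,-0.5],
])

```text
time: 45.02
tool_pos: [0.5968, 0.0175, 0.2255]
ee_rot: [-3.138, -0.001, 1.745]
wrist_force: [-0.1, 0.6, -0.4]
width: 0.0703
finger_force: 0.0
```

```bash
python3 - <<'E'
from h import *
s=snap('wrist');W=world(s)
for n,c,z0,z1 in (('tall',(598,18),.034,.046),('short',(616,-85),.022,.034)):
    d=np.hypot(W[...,0]*1000-c[0],W[...,1]*1000-c[1]);k=(W[...,2]>z0)&(W[...,2]<z1)&(d<24)
    p=(W[k]*1000).astype(np.float32);print(n,cv2.minEnclosingCircle(p[:,:2].copy()),p[:,2].max())
im=s['image'];m=(im.max(-1)<75).astype(np.uint8)*255;m[260:]=0
s=snap('scene');cv2.imwrite('pics/end.png',cv2.resize(s['image'][150:380,215:425],None,fx=2.6,fy=2.6,interpolation=cv2.INTER_CUBIC)[:,:,::-1])
W=world(s)
d=np.hypot(W[...,0]-.45,W[...,1]+.05);k=(d<.065)&(W[...,2]>.012)&(W[...,2]<.06);p=(W[k]*1000).astype(np.float32);print('orange',cv2.minAreaRect(p[:,:2].copy()))
E
```

```text
tall ((600.221435546875, 17.009449005126953), 17.617774963378906) 42.651558
short ((617.4954833984375, -85.75576782226562), 17.7478084564209) 30.246143
orange ((450.00531005859375, -48.81495666503906), (55.065433502197266, 99.96270751953125), 22.21147346496582)
```

View pics/end.png

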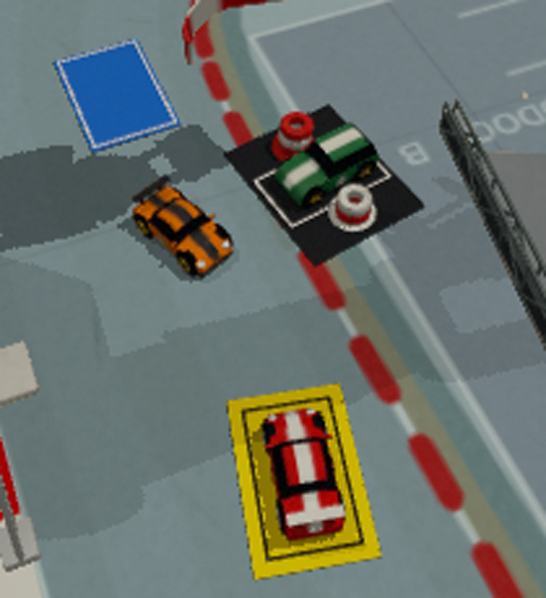

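The end view shows the red car central on the yellow mat at (305,472) and the green car inside the white outline at (328,165). Both stacks are upright on their spots, at (294,135) and (352,207), and the orange car hasn't moved. I'm handing in.

```bash
python3 -c "
from bench import robot
print(robot.close_job())"
```

```text
the job is handed in; nothing more can be done
None
```

The job is handed in with no verdict returned; by camera the red car is about 3 mm off the yellow mat's centre, the green car about 3 mm off the bay's, both stacks about 2 mm off their spots, and the orange car did not visibly move.

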